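Hold the reader head over the water meter

ROBOT

A 6-joint arm with a two-finger parallel gripper is mounted at the origin on the work surface. World frame = base frame: x ahead of the robot, y to its left, z up, the work surface at z = 0. Lengths are in m, angles in rad, forces in N, time in s.
With the tool pointing down it reaches from about 0.35 to 0.775 m from the base axis. Payload 5.5 kg.
Tool frame: the origin (TCP) lies on the centre line of the jaws, within the pads' length; the fingertips stand 11 mm ahead of it and the grasp point (between the pads) lies 8 mm behind it; z points along the fingers, y is the line along which they close (so a half turn about z gives the same grasp; the last joint's range is limited). The gripper opens to 85 mm and grips with 20 to 120 N. Pads are 22 mm wide; open, the fingers measure 114 mm over their backs; the gripper's body (76 mm by 85 mm) begins 54 mm behind the grasp point. The pads swing forward as they close: fully open they stand 13 mm farther back than shut.
Start: joints at [1.047, 0.313, 0.046, 1.304, 0, 1.431], TCP at [0.215, 0.533, 0.242] pointing down, gripper open.
Joint ranges: [-2.76, 2.76], [-0.86, 1.69], [-1.03, 1.26], [-2.2, 2.34], [-1.47, 1.5], [-3.14, 3.14]. Speed limits (rad/s): [2.57, 2.57, 3.14, 3.14, 3.14, 3.14].

INTERFACE

Orientations are given as a unit quaternion [w, x, y, z].
In Python, from workcell import env, viewer, order, models gives the robot as it stands.
- The arm moves only by the tool drive_tool, never from a script. Its argument "series" is a list that holds one entry, the list of rows, each a list of 6 numbers: the shift along the tool's x, y, z each as a share of 120 mm, from -1 to 1, then the turn, a rotation vector about the tool's x, y, z each as a share of 180 degrees, from -1 to 1. A call has 1 to 20 rows; each row shifts and turns the commanded pose from where the row before left it, along the tool's axes as they then stand; what a row does not reach is not made up. A row lasts 1/8 s, in which the tool goes at most 62.5 mm and 10.7 degrees, less where a joint would pass 70% of its speed; a pose out of reach is approached as far as the arm can. A call with a number of a shift or a turn outside -1 to 1 is refused whole. A call with a gripper value outside its range is refused whole. "jaw" is the opening, from -1 (shut) to 1 (fully open), set as the call begins (left out, the last holds). The fingers move at their own pace and stop on an object; "grip_force" is the grip in N (left out, the last holds). Time passes only in rows, so rows that do not move let the fingers close. It gives the time, the measured TCP pose, the force, the opening and the grip force at its end, in the units of the state.
- env.get_state(): the state, without advancing time (a new reading comes with each control period).
- viewer.read_camera(name): name is "side" or "top" or "wrist"; returns the picture (400x640x3 uint8, red, green, blue); there is no depth.
- viewer.camera_info(name): a dict with "intrinsics" (3x3 intrinsics, pixels), "R" (3x3) and "t" (3): a world point X has camera coordinates R X + t; the wrist camera has in their place "T_tool_cam" (4x4, takes a point from camera to tool coordinates, whose origin is the TCP and whose axes are the flange's). Camera axes: x right, y down, z forward; pixel columns grow to the right and rows downward; lengths in m; the calibration is good to about 2 mm. The wrist camera is an equidistant fisheye: a pixel r from the principal point sees the ray r / f radians off the axis. A picture is of the moment at which its call begins: read the wrist's pose just before it. camera_info takes no time and is no camera call.
- order.hand_in(): hands the job in; it is judged then, once.
Trained networks look in the newest picture that a camera, given by its name, has taken for a name from the list of things; names that differ only in an ending like _2 or _b are one class to them, and where a whole thing is asked for, a point or a joint stands for the part that bears it (a point fixed in the world has none). Each returns a list of dicts, best first, with "score" (0 to 1); they miss things now and then, are a little off and sometimes report something else, mostly with a low value. They report only what shows in the picture. A call takes as long as a camera call. They do not tell look-alikes from the thing itself.
- models.silhouettes(label, camera): "region" (400x640 bool, what is visible of it) and "location" ([column, row] in pixels, amid what is visible of it).
The state is a dict: "clock": time; "joint_pos": joint angles; "qvel": joint speeds; "tau": joint torques, N m; "tcp_pos": TCP position; "orientation": TCP orientation; "wrist_force": force on the tool from outside, world axes, zero at the start; "ft_torque": the same for the moment, N m; "finger_gap": finger opening in m; "grip_force": force on a finger pad.
Only numpy, scipy, OpenCV 4.12 (cv2) and the standard library are available. Lean on these libraries where they do the work, as an engineer would, in place of code of your own. Each camera call takes 0.05 s, during which the arm holds its last target. There are 200 camera calls.

TASK

Turn the counter unit's selector to its four-dot mark, then pick up the loose reader head by its grip and lift it over the pipe run. Finish still holding it, level and still, about 10 mm above the middle of the larger water meter's dial, its long side parallel to that meter's pipe connections. Neither head nor robot may touch the pipe run or the meters at any time; leave the bin, the plug and the can alone.

Things in the scene. Friction and masses are not known exactly. Their poses are not given: they have to be found in the camera images.
- selector (a joint): Selector angle, rad, growing clockwise seen from above. Five click positions: -1.396 (one dot), -0.698 (two), 0 (three), +0.698 (four dots, wanted), +1.396 (five); stops at +-1.55. Let go, it clicks into the nearest position (about 0.04 N m to turn past a click). It starts in the two- or three-dot position.
- selector_grip (a point): On the selector's vertical axis at gripping height, 114 mm above the table, 8 below the knob's top. Knob: black bar 42 long, 14 wide, 32 high on a disc 44 in diameter. The frame turns with it: x along the bar to its white pointer line, z up. At joint 0 the pointer is along the unit's +x. White dots beside the knob count the positions.
- unit: Fixed white counter unit, a box 120 (x) by 140 (y) by 80 high with the selector in the middle of its top; origin at the centre of its underside, z up.
- head: Loose reader head, 0.15 to 0.31 kg, standing flat on the table: black oblong base 80 (x, its long side) by 46 (y) by 24 high, and centred on it a grey upright grip 40 (x) by 24 (y) reaching from 24 to 82 above the underside. Origin at the centre of the underside, z up. Either end may lead.
- big_face (a point): Centre of the flat top of the larger water meter's dial, 105 above the table. The meter is fixed: black-rimmed round dial 90 in diameter, brass body below, straight pipe connections along its x axis, 190 overall; z up. The two meters swap places from run to run.
- big_meter: The larger water meter itself (see big_face); origin on the table under the dial's centre.
- small_meter: Fixed smaller water meter, same look: dial 58 in diameter, top 78 above the table, 130 long along x. Not the target. Origin on the table under the dial's centre.
- pipe_run: Fixed grey pipe, 40 mm in diameter, 500 long along its x (end collars 50 in diameter), axis 50 above the table, between head and meters. Three black-capped stubs at x = -100, +20, +200 stand up to 150 above the table, each with a small red valve handle reaching 26 to -y at height 105. Origin on the table under the pipe's middle.
- bin: Bystander: loose open blue bin 100 x 150 x 60 high; origin at the centre of its underside.
- plug: Bystander: loose brass plug, 36 in diameter, 34 high; origin at the centre of its underside.
- can: Bystander: loose black can, 60 in diameter, 90 high; origin at the centre of its underside.
There are look-alikes about, which are no part of the job. Leave any green or turquoise look-alike of the small_meter alone.

How it is judged:
On the way, in this order (a step that is already met when the one before it is completed fails the run):
1. the selector stands in the four-dot position (value of joint selector between 0.55 and 0.85 rad and height (world z) of head below 0.02 m), for 0.3 s.
2. the head is lifted over the pipe run (y of head in the frame of pipe_run between -0.05 and 0.05 m and height (world z) of head above 0.07 m).
At the end, for the whole second after the job is handed in: Selector within 0.15 rad of four dots; head held still, underside 3-20 mm above the larger dial, within 10 mm of its centre, 0.15 rad of parallel, 0.1 rad of level, touching neither meter nor pipe run; bin, plug and can within 20 mm of their starts (value of joint selector between 0.55 and 0.85 rad and z of head in the frame of big_face between 0.003 and 0.02 m and horizontal distance between head and big_face below 0.01 m and angle between the x axis of head and the x axis of big_face, either way round below 0.15 rad and angle between head's own z axis and vertical below 0.1 rad and linear speed of head below 0.02 m/s and angular speed of head below 0.15 rad/s and contact force between the fingers and head above 1 N and contact force between head and big_meter below 0.1 N and contact force between head and small_meter below 0.1 N and contact force between head and pipe_run below 0.1 N and distance of each of bin, plug, can from where it was at the start of the episode below 0.02 m); the arm keeps its last pose, push and grip.
It fails at once if the head touches a meter (contact force between head and big_meter above 0.5 N or contact force between head and small_meter above 0.5 N).
It fails at once if the head or the robot touches the pipe run (contact force between any of head, the fingers, the arm and pipe_run above 0.5 N).
It fails at once if the robot touches a meter (contact force between any of the fingers, the arm and big_meter above 0.5 N or contact force between any of the fingers, the arm and small_meter above 0.5 N).
It fails at once if the bin, the plug or the can is disturbed (distance of any of bin, plug, can from where it was at the start of the episode above 0.02 m).
It also fails if it takes over 61 s, if anything falls off the work surface, if the arm or the gripper's body presses on something with over 40 N, if the wrist force passes 120 N, or if a joint passes its speed limit or range.

## Working session

There is one attempt and no reset: what is moved stays moved. The work goes in short steps, Python scripts to look and compute and a tool call to move; the robot and the scene stay as the last step left them, time stands still between calls to the robot, and variables do not carry over. Pictures are saved under pics/ and viewed, at most 10 in all, crops included, and the job is handed in when it is done.

Besides the shell and the picture viewer there is one more tool, called in YAML: its name, and indented under it one key for each argument. drive_tool: Moves the arm, as the interface text tells. Its arguments: {"type":"object","properties":{"series":{"type":"array"},"jaw":{"type":"number"},"grip_force":{"type":"number"}},"required":["series"]}

```bash
mkdir -p pics
python3 - <<'E'
from workcell import env, viewer, order, models
import cv2,numpy as np
for c in ["top","side"]:
    im=viewer.read_camera(c); cv2.imwrite(f"pics/{c}0.png",im[:,:,::-1])
    print(c,viewer.camera_info(c))
    for l in ["selector","unit","head","big_meter","small_meter","pipe_run","bin","plug","can"]:
        try:
            r=models.silhouettes(l,c)
            print(l,[(round(d["score"],2),np.round(d["location"]).tolist(),int(d["region"].sum())) for d in r[:4]])
        except Exception as e: print(l,e)
print(viewer.camera_info("wrist")); print(env.get_state())
E
```

```text
top {'intrinsics': array([[377.82968028,   0.        , 315.28544447],
       [  0.        , 377.82968028, 193.4060698 ],
       [  0.        ,   0.        ,   1.        ]]), 'R': array([[-0.01558824, -0.99987304, -0.00330423],
       [-0.9925508 ,  0.01587327, -0.12079297],
       [ 0.12083008,  0.00139667, -0.99267222]]), 't': array([-0.01711889,  0.56022997,  1.17970361])}
selector [(0.65, [364.0, 224.0], 176)]
unit [(0.94, [361.0, 228.0], 1900)]
head [(0.67, [378.0, 172.0], 369)]
big_meter [(0.62, [236.0, 238.0], 1152)]
small_meter [(0.91, [217.0, 122.0], 496), (0.89, [194.0, 173.0], 479), (0.77, [188.0, 229.0], 498), (0.62, [192.0, 281.0], 527)]
pipe_run [(0.89, [301.0, 184.0], 2140)]
bin [(0.55, [440.0, 226.0], 1648)]
plug [(0.65, [345.0, 127.0], 95)]
can []
side {'intrinsics': array([[500.8976354 ,   0.        , 321.04275549],
       [  0.        , 500.8976354 , 195.28618741],
       [  0.        ,   0.        ,   1.        ]]), 'R': array([[ 0.7192897 , -0.69438889, -0.02112814],
       [-0.37599351, -0.36354287, -0.85232943],
       [ 0.5841671 ,  0.62101583, -0.52257836]]), 
[... 1023 characters left out ...]
e+00]])}
{'clock': 1.0, 'joint_pos': array([ 1.04738141e+00,  3.13193856e-01,  4.61018872e-02,  1.30360904e+00,
       -2.31829831e-06,  1.43121484e+00]), 'qvel': array([ 0.00101105,  0.00058375,  0.00083354, -0.00046054,  0.00050309,
        0.00075324]), 'tau': array([ 4.24287709e-04, -4.80470037e+01,  2.98819864e+01,  3.26906475e-04,
        8.09226026e-05, -1.01059658e-05]), 'tcp_pos': array([0.21534284, 0.5331928 , 0.24232745]), 'orientation': array([1.66076359e-05, 1.90740767e-01, 9.81640442e-01, 4.46884292e-05]), 'wrist_force': array([0.48751448, 0.02698521, 0.24875389]), 'ft_torque': array([ 0.02306419, -0.07183531, -0.02617387]), 'grip_force': 0.0, 'finger_gap': 0.08532430564145775}
```

View pics/top0.png

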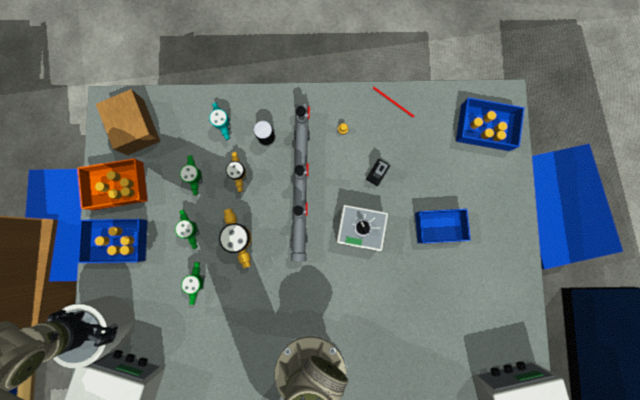

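View pics/side0.png

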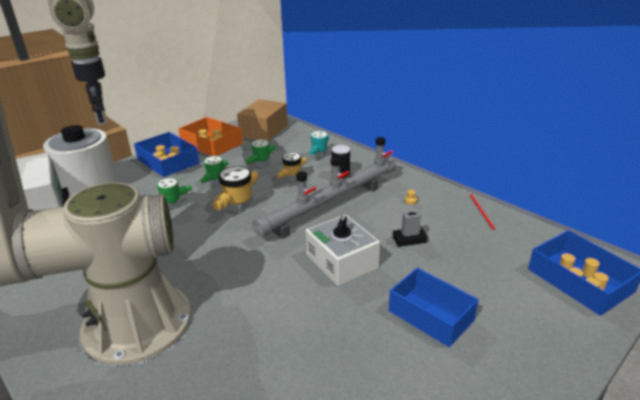

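The top view shows the unit with its selector at about (362,227), the black and grey head at (378,172), the vertical pipe run with stubs at (301,112), (298,170) and (297,210), the brass big meter at (236,238), and the can at (264,132). The start arm pose is at lower left.

```bash
cat > h.py <<'E'
from workcell import env, viewer, order, models
import cv2,numpy as np
from scipy.spatial.transform import Rotation as Ro
def rot(q): return Ro.from_quat([q[1],q[2],q[3],q[0]])
def cam(name,st=None):
    i=viewer.camera_info(name); K=np.array(i["intrinsics"])
    if name!="wrist": return K,np.array(i["R"]),np.array(i["t"])
    st=st or env.get_state(); T=np.eye(4); T[:3,:3]=rot(st["orientation"]).as_matrix(); T[:3,3]=st["tcp_pos"]
    W=np.linalg.inv(T@i["T_tool_cam"]); return K,W[:3,:3],W[:3,3]
def ray(name,px,C):
    K,R,t=C; px=np.atleast_2d(np.array(px,float)); v=(px-K[:2,2])/K[0,0]
    if name=="wrist":
        r=np.linalg.norm(v,axis=1,keepdims=True); d=np.hstack([v/np.maximum(r,1e-9)*np.sin(r),np.cos(r)])
    else: d=np.hstack([v,np.ones((len(v),1))])
    return -R.T@t, d@R
def w(name,px,z,C):
    o,d=ray(name,px,C); return o+d*((z-o[2])/d[:,2])[:,None]
def proj(name,X,C):
    K,R,t=C; c=np.atleast_2d(X)@R.T+t
    if name=="wrist":
        rr=np.linalg.norm(c[:,:2],axis=1,keepdims=True); v=c[:,:2]/np.maximum(rr,1e-9)*np.arctan2(rr,c[:,2:])
    else: v=c[:,:2]/c[:,2:]
    return v*K[0,0]+K[:2,2]
def axis(m):
    y,x=np.nonzero(m); p=np.c_[x,y].astype(float); c=p.mean(0); e,v=np.linalg.eigh(np.cov((p-c).T)); return c,v[:,1],np.sqrt(e)
E
python3 - <<'E'
from h import *
np.set_printoptions(precision=4,suppress=True)
C=cam("top"); viewer.read_camera("top")
for l,z in [("selector",.12),("unit",.07),("head",.04),("big_meter",.08),("small_meter",.06),("pipe_run",.07),("bin",.04),("plug",.02)]:
    for d in models.silhouettes(l,"top")[:4]:
        c,a,e=axis(d["region"]); P=w("top",[c,c+a*20],z,C); q=P[1]-P[0]
        print(l,round(d["score"],2),P[0][:2],"ang",round(np.degrees(np.arctan2(q[1],q[0])),1))
print("pipe ends",w("top",[[302,84],[298,260]],.05,C),"stubs",w("top",[[301,111],[298,169],[298,210]],.15,C))
print("can",w("top",[[264,129]],.09,C),"dial",w("top",[[234,238],[235,170]],.1,C))
E
```

```text
selector 0.74 [ 0.4447 -0.1656] ang -136.6
unit 0.61 [ 0.4465 -0.1667] ang 68.3
unit 0.33 [ 0.4482 -0.1704] ang 76.0
head 0.82 [ 0.6255 -0.2284] ang 145.6
big_meter 0.55 [0.4216 0.2196] ang -159.7
small_meter 0.79 [0.7973 0.2761] ang -154.7
small_meter 0.79 [0.2852 0.3512] ang 167.1
small_meter 0.72 [0.4505 0.3747] ang -154.7
small_meter 0.58 [0.6223 0.3649] ang -164.8
pipe_run 0.95 [0.5884 0.0198] ang 178.1
pipe_run 0.59 [0.4217 0.2208] ang -159.1
bin 0.87 [ 0.4503 -0.425 ] ang 90.7
plug 0.73 [0.6373 0.2326] ang -166.4
plug 0.68 [ 0.7787 -0.119 ] ang -177.7
pipe ends [[0.9207 0.012  0.05  ]
 [0.3506 0.0309 0.05  ]] stubs [[0.794  0.0126 0.15  ]
 [0.6185 0.0233 0.15  ]
 [0.4983 0.0245 0.15  ]]
can [[0.7586 0.1312 0.09  ]] dial [[0.4212 0.2195 0.1   ]
 [0.6279 0.2186 0.1   ]]
```

drive_tool:
  series:
    - [[-0.32,-0.222,-0.052,0,0,0],[-0.32,-0.222,-0.052,0,0,0],[-0.32,-0.222,-0.052,0,0,0],[-0.32,-0.222,-0.052,0,0,0],[-0.32,-0.222,-0.052,0,0,0],[-0.32,-0.222,-0.052,0,0,0],[-0.32,-0.222,-0.052,0,0,0],[-0.32,-0.222,-0.052,0,0,0],[0,0,0,0,0,0],[0,0,0,0,0,0]]

```text
clock: 2.7
tcp_pos: [0.4202, 0.2206, 0.2922]
orientation: [-0.0, 0.191, 0.982, 0.0]
wrist_force: [-0.3, 0.9, -0.8]
finger_gap: 0.0852
grip_force: 0.0
```

Run:
```python
from h import *
np.set_printoptions(precision=4,suppress=True)
s=env.get_state();C=cam("wrist",s); im=viewer.read_camera("wrist"); cv2.imwrite("pics/w1.png",im[:,:,::-1])
print(s["tcp_pos"],s["orientation"],s["joint_pos"])
np.save("w1.npy",im)
for l,z in [("big_meter",.06),("small_meter",.05),("pipe_run",.06)]:
    for d in models.silhouettes(l,"wrist")[:3]:
        c,a,e=axis(d["region"]); P=w("wrist",[c,c+a*20],z,C); q=P[1]-P[0]
        print(l,round(d["score"],2),c,int(d["region"].sum()),P[0][:2],"ang",round(np.degrees(np.arctan2(q[1],q[0])),1))
```

```text
[0.4202 0.2206 0.2922] [-0.0002  0.1911  0.9816  0.0002] [ 0.3138  0.1072 -0.0929  1.371   0.0005  0.6983]
big_meter 0.78 [313.4068 171.5826] 7599 [0.4234 0.2181] ang 18.3
small_meter 0.86 [370.5956 296.3134] 1988 [0.6292 0.2254] ang 2.8
small_meter 0.86 [379.1708  30.9003] 2688 [0.2918 0.3569] ang -13.8
small_meter 0.82 [438.6872 144.4334] 2679 [0.4508 0.3799] ang 27.5
pipe_run 0.65 [202.2398 246.9004] 4517 [0.4618 0.0381] ang -2.7
```

View pics/w1.png

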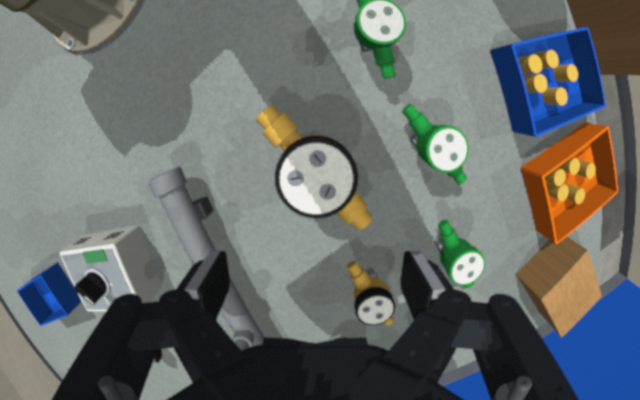

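The wrist view shows the big dial centred at about (316,176), with its brass connections ending at about (265,115) and (362,222). I'll fit these precisely.

Run:
```python
from h import *
np.set_printoptions(precision=4,suppress=True)
im=np.load("w1.npy"); C=cam("wrist")
hsv=cv2.cvtColor(im,cv2.COLOR_RGB2HSV); yy,xx=np.mgrid[:400,:640]
near=np.hypot(xx-316,yy-176)<95
br=(hsv[...,0]>10)&(hsv[...,0]<30)&(hsv[...,1]>110)&(hsv[...,2]>60)&near&(yy<245)
n,lab,stt,cen=cv2.connectedComponentsWithStats(br.astype(np.uint8))
print(stt[1:,4],cen[1:])
for z in (.04,.06):
    y,x=np.nonzero(br); P=w("wrist",np.c_[x,y],z,C)[:,:2]
    vx,vy,x0,y0=cv2.fitLine(P.astype(np.float32),cv2.DIST_HUBER,0,.001,.001).ravel()
    a=np.arctan2(vy,vx); s=(P-[x0,y0])@[vx,vy]
    print(z,"ang",np.degrees(a),"pt",x0,y0,"span",s.min(),s.max(),"mid",np.array([x0,y0])+(s.min()+s.max())/2*np.array([vx,vy]))
dark=(im.max(2)<60)&(np.hypot(xx-316,yy-176)<50)
cs,_=cv2.findContours(dark.astype(np.uint8),cv2.RETR_EXTERNAL,cv2.CHAIN_APPROX_NONE)
c=max(cs,key=len)[:,0]; P=w("wrist",c,.105,C)[:,:2]
from scipy.optimize import least_squares
f=least_squares(lambda p:np.hypot(*(P-p[:2]).T)-p[2],[.42,.22,.045],loss="soft_l1",f_scale=.001); print("dial",f.x,"px",c.min(0),c.max(0))
# white face
wm=(im.min(2)>110)&(np.hypot(xx-316,yy-176)<50)
cs,_=cv2.findContours(wm.astype(np.uint8),cv2.RETR_EXTERNAL,cv2.CHAIN_APPROX_NONE)
c=max(cs,key=len)[:,0]; P=w("wrist",c,.105,C)[:,:2]
f=least_squares(lambda p:np.hypot(*(P-p[:2]).T)-p[2],[.42,.22,.045],loss="soft_l1",f_scale=.001); print("white",f.x)
```

```text
[1115    2  712] [[278.3013 127.6143]
 [317.5    135.    ]
 [355.382  212.2346]]
0.04 ang 19.78985 pt 0.41304094 0.21757156 span -0.08720098465585285 0.11518746351452237 mid [0.4262 0.2223]
0.06 ang 19.789846 pt 0.40979147 0.21922417 span -0.08266620159027727 0.10919728272104046 mid [0.4223 0.2237]
dial [0.4211 0.2232 0.0435] px [276 136] [357 217]
white [0.4225 0.2217 0.0389]
```

drive_tool:
  series:
    - [[-0.21,-0.36,0,0,0,0],[-0.21,-0.36,0,0,0,0],[-0.21,-0.36,0,0,0,0],[-0.21,-0.36,0,0,0,0],[-0.21,-0.36,0,0,0,0],[-0.21,-0.36,0,0,0,0],[-0.21,-0.36,0,0,0,0],[-0.21,-0.36,0,0,0,0],[0,0,0,0,0,0],[0,0,0,0,0,0]]

```text
clock: 4.15
tcp_pos: [0.4778, -0.1745, 0.2919]
orientation: [-0.0, 0.19, 0.982, 0.0]
wrist_force: [0.1, -0.0, 0.4]
finger_gap: 0.0854
grip_force: 0.0
```

Run:
```python
from h import *
np.set_printoptions(precision=4,suppress=True)
s=env.get_state();C=cam("wrist",s); im=viewer.read_camera("wrist"); cv2.imwrite("pics/w2.png",im[:,:,::-1])
print(s["tcp_pos"],s["orientation"],s["joint_pos"])
np.save("w2.npy",im)
for l,z in [("selector",.11),("unit",.08),("head",.04),("pipe_run",.06)]:
    for d in models.silhouettes(l,"wrist")[:3]:
        c,a,e=axis(d["region"]); P=w("wrist",[c,c+a*20],z,C); q=P[1]-P[0]
        np.save("m_"+l,d["region"]) if d["score"]>.5 else 0
        print(l,round(d["score"],2),c,int(d["region"].sum()),P[0][:2],"ang",round(np.degrees(np.arctan2(q[1],q[0])),1))
```

```text
[ 0.4778 -0.1745  0.2919] [-0.0005  0.1904  0.9817  0.0004] [-0.5083  0.1747 -0.014   1.3832  0.0005 -0.1252]
selector 0.73 [310.8618 147.4985] 1368 [ 0.4466 -0.1656] ang -157.6
unit 0.94 [310.5748 143.8994] 12623 [ 0.4464 -0.1662] ang -101.5
head 0.59 [317.4374 271.0662] 1797 [ 0.6205 -0.2273] ang -29.1
pipe_run 0.56 [469.1555 151.8223] 10322 [0.5291 0.0205] ang -0.1
pipe_run 0.4 [310.6798 143.8823] 12716 [ 0.4486 -0.1672] ang -101.1
```

View pics/w2.png

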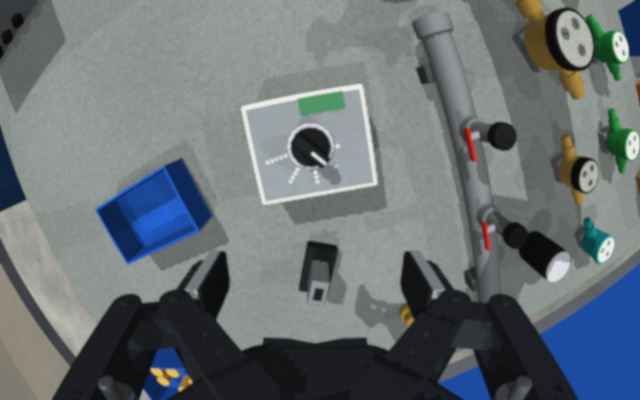

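The pointer runs from (311,147) to (325,163), in the two-dot position. The head is at (318,270), and the unit's top corners are near (242,108), (362,85), (377,186) and (263,203).

Run:
```python
from h import *
np.set_printoptions(precision=4,suppress=True)
im=np.load("w2.npy"); C=cam("wrist")
m=np.load("m_unit.npy")
y,x=np.nonzero(m); P=w("wrist",np.c_[x,y],.08,C)[:,:2]
print("unit rect mm",cv2.minAreaRect((P*1000).astype(np.float32)))
cor=w("wrist",[[242,108],[362,85],[377,186],[263,203]],.08,C)[:,:2]; print(cor,cor.mean(0))
e=[cor[(i+1)%4]-cor[i] for i in range(4)]; print([(np.hypot(*v),np.degrees(np.arctan2(v[1],v[0]))) for v in e])
k=w("wrist",[[311,147],[325,163]],.122,C); d=k[1]-k[0]; print("knob",k[0],np.degrees(np.arctan2(d[1],d[0])))
# white pointer pixels in disc
hd=np.load("m_head.npy")
for n,z in (("head",.03),("selector",.11)):
    mm=np.load(f"m_{n}.npy"); y,x=np.nonzero(mm); print(n,cv2.minAreaRect((w("wrist",np.c_[x,y],z,C)[:,:2]*1000).astype(np.float32)))
a=cv2.resize(im[75:215,225:395],None,fx=3,fy=3,interpolation=cv2.INTER_CUBIC); b=cv2.resize(im[230:310,280:360],None,fx=5.25,fy=5.25,interpolation=cv2.INTER_CUBIC)[:420]
o=np.hstack([a,np.zeros((420,5,3),np.uint8),b[:, :280]]);print(o.shape); cv2.imwrite("pics/c2.png",o[:,:,::-1])
```

```text
unit rect mm ((448.18060302734375, -166.99151611328125), (139.83770751953125, 120.0206527709961), 77.77508544921875)
[[ 0.3792 -0.2215]
 [ 0.4059 -0.0887]
 [ 0.5207 -0.1125]
 [ 0.49   -0.2444]] [ 0.449  -0.1668]
[(np.float64(0.13552817250127402), np.float64(78.61540587687253)), (np.float64(0.11720323722725819), np.float64(-11.72681081183132)), (np.float64(0.13544516884404662), np.float64(-103.0785596687646)), (np.float64(0.11319863067292257), np.float64(168.33305650648134))]
knob [ 0.4452 -0.1645  0.122 ] 18.91515069637492
head ((633.0326538085938, -233.8459014892578), (46.837066650390625, 110.36473083496094), 57.31789016723633)
selector ((446.96044921875, -164.83090209960938), (42.0078010559082, 41.473876953125), 67.94981384277344)
(420, 795, 3)
```

View pics/c2.png

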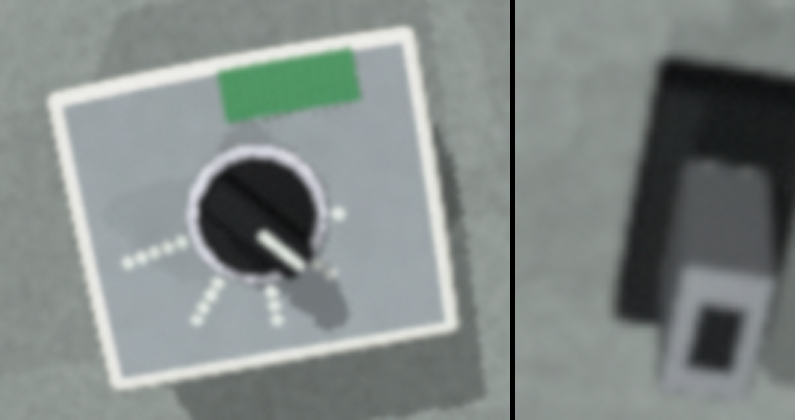

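drive_tool:
  series:
    - [[0.254,-0.034,0,0,0,0],[0,0,0.2,0,0,-0.0552],[0,0,0.2,0,0,-0.0552],[0,0,0.2,0,0,-0.0552],[0,0,0.2,0,0,-0.0552],[0,0,0.2,0,0,-0.0552],[0,0,0.2,0,0,0],[0,0,0.2,0,0,0],[0,0,0.1,0,0,0],[0,0,0.033,0,0,0],[0,0,0,0,0,0],[0,0,0,0,0,0]]
  jaw: 1

```text
clock: 5.9
tcp_pos: [0.4487, -0.168, 0.1091]
orientation: [0.001, -0.239, 0.971, -0.0]
wrist_force: [-0.5, 0.6, 0.0]
finger_gap: 0.0856
grip_force: 0.0
```

drive_tool:
  series:
    - [[0,0,0,0,0,0],[0,0,0,0,0,0],[0,0,0,0,0,0],[0,0,0,0,0,0],[0,0,0,0,0,0],[0,0,0,0,0,0]]
  jaw: -1
  grip_force: 40

```text
clock: 6.65
tcp_pos: [0.448, -0.1673, 0.1084]
orientation: [0.0, -0.239, 0.971, 0.0]
wrist_force: [-1.8, 4.3, 5.0]
finger_gap: 0.0135
grip_force: 42.2
```

drive_tool:
  series:
    - [[0,0,0,0,0,0.0494],[0,0,0,0,0,0.0494],[0,0,0,0,0,0.0494],[0,0,0,0,0,0.0494],[0,0,0,0,0,0.0494],[0,0,0,0,0,0.0494],[0,0,0,0,0,0.0494],[0,0,0,0,0,0.0494],[0,0,0,0,0,0.0494],[0,0,0,0,0,0],[0,0,0,0,0,0],[0,0,0,0,0,0]]

```text
clock: 8.15
tcp_pos: [0.4478, -0.1678, 0.1084]
orientation: [-0.0, 0.441, 0.897, -0.0]
wrist_force: [-1.4, 1.7, 4.9]
finger_gap: 0.0129
grip_force: 42.2
```

drive_tool:
  series:
    - [[0,0,0,0,0,0],[0,0,0,0,0,0],[0,0,0,0,0,0],[0,0,0,0,0,0],[0,0,0,0,0,0],[0,0,0,0,0,0],[0,0,-0.3,0,0,0],[0,0,-0.4,0,0,0],[0,0,-0.4,0,0,0],[0,0,-0.4,0,0,0],[0,0,0,0,0,0],[0,0,0,0,0,0]]
  jaw: 1

```text
clock: 9.65
tcp_pos: [0.448, -0.1677, 0.2877]
orientation: [-0.0, 0.441, 0.897, 0.0]
wrist_force: [0.3, 0.6, 0.3]
finger_gap: 0.0854
grip_force: 0.0
```

Run:
```python
from h import *
np.set_printoptions(precision=4,suppress=True)
s=env.get_state();C=cam("wrist",s); im=viewer.read_camera("wrist"); np.save("w3.npy",im); cv2.imwrite("pics/w3.png",im[:,:,::-1])
print(s["tcp_pos"],s["orientation"],s["joint_pos"])
for l,z in [("selector",.11),("head",.04)]:
    for d in models.silhouettes(l,"wrist")[:2]:
        c,a,e=axis(d["region"]); print(l,d["score"],c,w("wrist",[c],z,C))
```

```text
[ 0.448  -0.1677  0.2877] [-0.0001  0.441   0.8975  0.0001] [-0.5263  0.1152 -0.0945  1.3614  0.0001  0.3872]
selector 0.74 [314.2334 175.484 ] [[ 0.4457 -0.1646  0.11  ]]
head 0.73 [384.1515 270.5302] [[ 0.6196 -0.2258  0.04  ]]
```

View pics/w3.png

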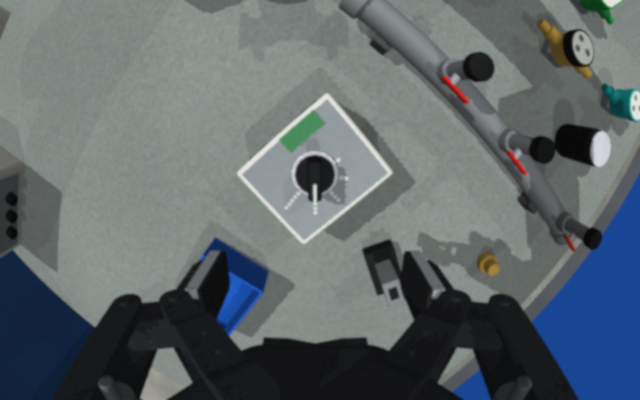

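The pointer now runs to (315,200) at the four-dot row, with the five-dot row to its left, so the selector is set. Next is the head.

drive_tool:
  series:
    - [[-0.327,0.214,0,0,0,0],[-0.327,0.214,0,0,0,0],[-0.327,0.214,0,0,0,0],[-0.327,0.214,0,0,0,0],[0,0,0,0,0,-0.05],[0,0,0,0,0,-0.05],[0,0,0,0,0,0],[0,0,0,0,0,0]]

```text
clock: 10.8
tcp_pos: [0.625, -0.2291, 0.2875]
orientation: [-0.001, 0.296, 0.955, 0.0]
wrist_force: [0.5, 0.5, 0.3]
finger_gap: 0.0852
grip_force: 0.0
```

Run:
```python
from h import *
np.set_printoptions(precision=4,suppress=True)
s=env.get_state();C=cam("wrist",s); im=viewer.read_camera("wrist"); np.save("w4.npy",im)
print(s["tcp_pos"],s["orientation"],s["joint_pos"])
for d in models.silhouettes("head","wrist")[:2]:
    m=d["region"]; c,a,e=axis(m); print(d["score"],c,m.sum(),w("wrist",[c],.04,C)); 
    if d["score"]>.5: np.save("m_head4",m)
y0,x0=max(0,int(c[1])-60),int(c[0])-80
cv2.imwrite("pics/c4.png",cv2.resize(im[y0:y0+120,x0:x0+160],None,fx=4,fy=4,interpolation=cv2.INTER_CUBIC)[:,:,::-1]);print(x0,y0)
# silhouette fit: hull of base box + hull of grip box
from scipy.optimize import minimize
m=np.load("m_head4.npy")
def box(a,b,z0,z1): return np.array([[x,y,z] for x in(-a,a) for y in(-b,b) for z in(z0,z1)])
B=[box(.04,.023,0,.024),box(.02,.012,.024,.082)]
def cost(p):
    R=np.array([[np.cos(p[2]),-np.sin(p[2]),0],[np.sin(p[2]),np.cos(p[2]),0],[0,0,1]]); I=np.zeros((400,640),np.uint8)
    for b in B:
        h=cv2.convexHull(proj("wrist",b@R.T+[p[0],p[1],0],C).astype(np.float32)); cv2.fillConvexPoly(I,np.round(h*16).astype(np.int32),1,shift=4)
    I=I>0; return 1-(I&m).sum()/(I|m).sum()
best=min((minimize(cost,[.62,-.228,a],method="Nelder-Mead",options=dict(initial_simplex=np.array([[.62,-.228,a],[.635,-.228,a],[.62,-.21,a],[.62,-.228,a+.3]]))) for a in np.radians([125,145,165])),key=lambda r:r.fun)
print(best.x,np.degrees(best.x[2]),best.fun)
```

```text
[ 0.625  -0.2291  0.2875] [-0.0006  0.2964  0.9551  0.0002] [-0.4719  0.5014  0.4375  1.5082  0.0001  0.13  ]
0.59 [315.4109 166.6105] 2149 [[ 0.6263 -0.2283  0.04  ]]
235 106
[ 0.6305 -0.2309  2.5511] 146.16923492643843 0.03804834377797672
```

View pics/c4.png

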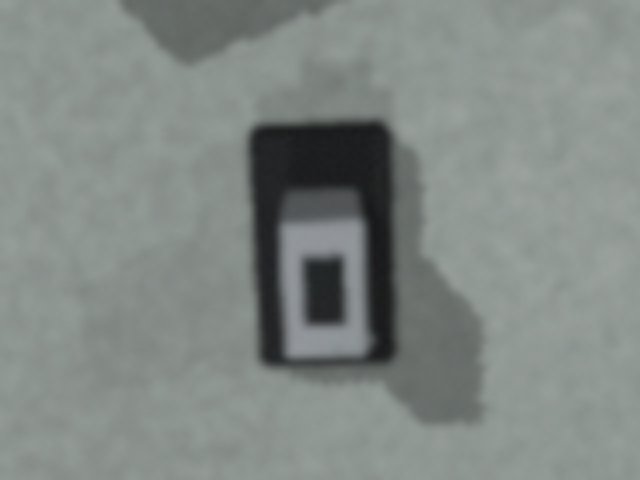

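The head shows upright in the crop, and the box-model fit gives IoU 0.96. I'm descending to grip it.

drive_tool:
  series:
    - [[-0.046,0.014,0,0,0,-0.004],[0,0,0.35,0,0,0],[0,0,0.35,0,0,0],[0,0,0.35,0,0,0],[0,0,0.35,0,0,0],[0,0,0.35,0,0,0],[0,0,0.15,0,0,0],[0,0,0.079,0,0,0],[0,0,0,0,0,0],[0,0,0,0,0,0]]

```text
clock: 12.15
tcp_pos: [0.632, -0.2315, 0.0526]
orientation: [0.001, 0.289, 0.957, -0.0]
wrist_force: [1.2, -0.6, 0.4]
finger_gap: 0.0856
grip_force: 0.0
```

drive_tool:
  series:
    - [[0,0,0,0,0,0],[0,0,0,0,0,0],[0,0,0,0,0,0],[0,0,0,0,0,0],[0,0,0,0,0,0],[0,0,0,0,0,0],[0,0,0,0,0,0],[0,0,0,0,0,0]]
  jaw: -1
  grip_force: 60

```text
clock: 13.15
tcp_pos: [0.631, -0.2311, 0.051]
orientation: [0.0, 0.289, 0.957, -0.0]
wrist_force: [-0.9, 0.5, 3.6]
finger_gap: 0.0234
grip_force: 59.0
```

drive_tool:
  series:
    - [[0,0,-0.15,0,0,0],[0,0,-0.32,0,0,0],[0,0,-0.32,0,0,0],[0,0,-0.32,0,0,0],[0,0,-0.32,0,0,0],[0,0,-0.32,0,0,0],[0,0,0,0,0,0],[0,0,0,0,0,0]]

```text
clock: 14.15
tcp_pos: [0.6305, -0.2307, 0.2601]
orientation: [-0.001, 0.289, 0.957, 0.0]
wrist_force: [0.3, -0.2, -1.9]
finger_gap: 0.0232
grip_force: 58.9
```

```bash
cat > fit.py <<'E'
from h import *
from scipy.optimize import minimize
np.set_printoptions(precision=4,suppress=True)
s=env.get_state(); print(s["tcp_pos"],s["orientation"],s["finger_gap"],s["wrist_force"])
ims={c:viewer.read_camera(c) for c in("side","top")}
for c in ims: cv2.imwrite(f"pics/{c}_{s['clock']:.1f}.png",ims[c][:,:,::-1])
for c in("side","top"):
    for d in models.silhouettes("head",c)[:2]: print(c,d["score"],d["location"],d["region"].sum())
yaw=2*np.arctan2(s["orientation"][2],s["orientation"][1]); print("tool yaw",np.degrees(yaw))
# expected pixel of head grip middle from the tool pose
X=s["tcp_pos"]+[0,0,-.04]; print({c:proj(c,[X],cam(c)) for c in ims})
T=np.array([[.4215,.2225]]); x=np.array([np.cos(yaw),np.sin(yaw)]); y=np.array([np.sin(yaw),-np.cos(yaw)]); e=T[0]-s["tcp_pos"][:2]
print("to go tool xy share",e@x/.12,e@y/.12)
E
python3 fit.py
```

```text
[ 0.6305 -0.2307  0.2601] [-0.0005  0.2892  0.9573  0.0002] 0.023249512715911625 [ 0.3189 -0.2193 -1.9295]
side 0.71 [414.4, 162.1] 809
tool yaw 146.38521515578063
{'side': array([[415.6456, 163.3309]]), 'top': array([[389.2456, 158.4973]])}
to go tool xy share 3.54134115082396 2.1810425995708775
```

drive_tool:
  series:
    - [[0.177,0.109,0,0,0,0],[0.354,0.218,0,0,0,0],[0.354,0.218,0,0,0,0],[0.354,0.218,0,0,0,0],[0.354,0.218,0,0,0,0],[0.354,0.218,0,0,0,0],[0.354,0.218,0,0,0,0],[0.354,0.218,0,0,0,0],[0.354,0.218,0,0,0,0],[0.354,0.218,0,0,0,0],[0.177,0.109,0,0,0,0],[0,0,0,0,0,-0.0495],[0,0,0,0,0,-0.0495],[0,0,0,0,0,-0.0495],[0,0,0,0,0,-0.0495],[0,0,0,0,0,-0.0495],[0,0,0,0,0,-0.0495],[0,0,0,0,0,0],[0,0,0,0,0,0]]

```text
clock: 16.73
tcp_pos: [0.4217, 0.222, 0.2604]
orientation: [-0.0, -0.171, 0.985, -0.0]
wrist_force: [0.2, -0.6, -2.2]
finger_gap: 0.0237
grip_force: 58.8
```

```bash
python3 fit.py
python3 - <<'E'
from h import *
im=viewer.read_camera("wrist"); cv2.imwrite("pics/w5.png",im[:,:,::-1])
E
```

```text
[0.4217 0.222  0.2604] [-0.0003 -0.171   0.9853 -0.    ] 0.023682472515649287 [ 0.1502 -0.6005 -2.2014]
side 0.72 [227.4, 133.4] 612
top 0.83 [222.8, 243.2] 283
tool yaw 199.6973025616308
{'side': array([[229.2125, 134.5961]]), 'top': array([[223.3197, 237.6691]])}
to go tool xy share 4.325124358975263e-05 0.004673417763106442
```

View pics/w5.png

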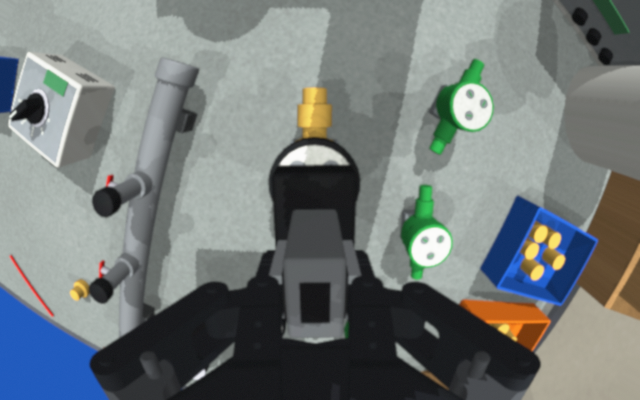

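The wrist view shows the head gripped straight, with its base's front edge at row ~166 (columns 275–357) and in line with the brass connection at (315,105). I'm checking the head's offset in the grip.

Run:
```python
from h import *
np.set_printoptions(precision=4,suppress=True)
s=env.get_state(); C=cam("wrist",s); R=rot(s["orientation"]).as_matrix(); p=s["tcp_pos"]
h=.051
L=lambda x,y,z: p+R@np.array([x,y,h-z])
pts={f"{n}":proj("wrist",[L(*q)],C)[0] for n,q in {"baseTopL":(.04,-.023,.024),"baseTopR":(.04,.023,.024),"baseBotL":(.04,-.023,0),"baseBotR":(.04,.023,0),"gripTopNearL":(.02,-.012,.082),"gripTopNearR":(.02,.012,.082)}.items()}
print(pts)
im=cv2.imread("pics/w5.png"); print(im[150:300:2,315].max(1))
# dial refined: rim above head, points
d=np.array([[.4215,.2225,.105]]); th=np.linspace(0,6.28,9); print(proj("wrist",d+np.c_[.045*np.cos(th),.045*np.sin(th),0*th],C))
```

```text
{'baseTopL': array([271.6416, 172.083 ]), 'baseTopR': array([358.4774, 172.0186]), 'baseBotL': array([276.9343, 163.6292]), 'baseBotR': array([353.0154, 163.5746]), 'gripTopNearL': array([283.0796, 258.4394]), 'gripTopNearR': array([347.753 , 258.3553])}
[220 218 218 217 216 215 209 153  42  19  19  22  28  33  33  33  30  28
  26  28  27  27  27  29  25  24  26  25  25  33  64  71  70  71  73  72
  72  71  70  71  72  70  71  72  71  71  71  71  72  72  73  71  72  73
  83  95  99 101 100 101 101  99 100 101 100  98  66  26  23  25  23  23
  24  23  22]
[[300.1683 224.801 ]
 [334.4552 223.2607]
 [358.4914 198.9968]
 [358.148  164.5042]
 [331.7862 140.    ]
 [294.9049 141.6989]
 [271.0441 168.4441]
 [273.918  202.7304]
 [300.0334 224.7558]]
```

The predictions match within about 1 px, so I'm lowering.

drive_tool:
  series:
    - [[0,0.004,0.2,0,0,0],[0,0,0.2,0,0,0],[0,0,0.15,0,0,0],[0,0,0.1,0,0,0],[0,0,0.08,0,0,0],[0,0,0.05,0,0,0],[0,0,0,0,0,0],[0,0,0,0,0,0],[0,0,0,0,0,0],[0,0,0,0,0,0]]

```text
clock: 18.23
tcp_pos: [0.422, 0.2226, 0.1675]
orientation: [0.0, -0.172, 0.985, 0.0]
wrist_force: [-1.2, 0.1, -1.2]
finger_gap: 0.0231
grip_force: 58.9
```

```bash
python3 fit.py
python3 - <<'E'
from h import *
a=cv2.resize(viewer.read_camera("side")[110:235,170:380],None,fx=3.8,fy=3.8,interpolation=cv2.INTER_CUBIC); cv2.imwrite("pics/s6.png",a[:,:,::-1])
E
```

```text
[0.422  0.2226 0.1675] [ 0.0003 -0.1723  0.9851  0.0001] 0.02308898401191017 [-1.1594  0.1004 -1.1817]
side 0.78 [233.4, 165.2] 578
top 0.5 [233.2, 243.7] 211
tool yaw 199.838163879958
{'side': array([[233.1172, 165.4334]]), 'top': array([[230.8995, 237.7205]])}
to go tool xy share 0.003910838300143093 0.0006920427174354401
```

View pics/s6.png

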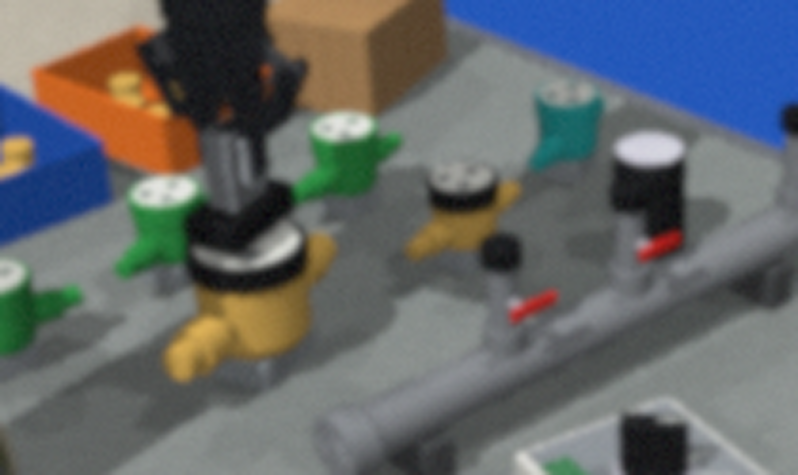

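The side view shows the head hovering just above the big dial at (245,240), with a white gap beneath it, centred and in line with the connections.

```bash
python3 -c "
from workcell import order
print(order.hand_in())"
```

```text
the job is handed in; nothing more can be done
None
```

I set the selector to four dots and handed in with the head held level and still, about 11 mm above the larger dial's centre and parallel to its pipe connections; hand-in returned no verdict, so I don't know whether it passed.

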